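# Switch the vial roll-off rack to the empty tray

### The arm

A 7-joint arm with a two-finger parallel gripper is mounted at the origin on a cart in front of the work surface, level with it; the furniture and walls round the work are solid. World frame = base frame: x ahead of the robot, y to its left, z up, the work surface at z = 0. Lengths are in m, angles in rad, forces in N, time in s.
With the tool pointing down it reaches from about 0.425 to 0.925 m from the base axis. Payload 6.8 kg.
Tool frame: the origin (TCP) lies between the finger pads; the fingertips stand 14 mm ahead of it and the grasp point (between the pads) lies 5 mm behind it; z points along the fingers, y is the line along which they close (so a half turn about z gives the same grasp; the last joint's range is limited). The gripper opens to 88 mm and grips with 3 to 60 N. Pads are 20 mm wide; open, the fingers measure 115 mm over their backs; the gripper's body (75 mm by 178 mm) begins 61 mm behind the grasp point.
Start: joints at [1.036, 0.477, 0.022, 1.555, -0.011, 1.109, -0.083], TCP at [0.279, -0.614, 0.237] pointing down, gripper open.
Joint ranges: [-2.96, 2.96], [-0.34, 2.1], [-1.41, 1.46], [0.24, 2.44], [-1.37, 4.51], [0.17, 1.92], [-2.96, 2.96]. Speed limits (rad/s): [2.39, 2.39, 3.14, 3.14, 3.14, 3.14, 3.14].

### API

Orientations are given as a rotation vector (axis times angle).
In Python, from workcell import monitor, imaging, order, nets gives the robot as it stands.
- The arm moves only by the tool servo_tool, never from a script. Its arguments are lists of equal length, an entry for each row: "dp": the shift along the tool's x, y, z in a scale on which 1.0 is 500 mm, a list of three; "turn": the turn, a rotation vector about the tool's x, y, z in parts of the range, where 1.0 means 180 degrees, a list of three; "fingers": the opening, from 0 (shut) to 1 (fully open). In form: {"dp": [[tx, ty, tz], ...], "turn": [[ax, ay, az], ...], "fingers": [fingers, ...]}. A call has 1 to 10 rows; each row is the pose to reach, as a shift and turn from the pose commanded when the call began, along the tool's axes at that moment; what a row does not reach only later rows make up. A row lasts 1/10 s, in which the tool goes at most 50 mm and 8.59 degrees, less where a joint would pass 70% of its speed; a pose out of reach is approached as far as the arm can. No shift or turn number may pass 1 either way. A call with a gripper value outside its range is refused whole. The fingers move at their own pace and stop on an object; the grip force is fixed at half the most. Time passes only in rows, so rows that repeat a pose let the fingers close. It gives the time, the measured TCP pose, the force, the opening and the grip force at its end, in the units of the state.
- monitor.observe(): the state, without advancing time (a new reading comes with each control period).
- imaging.camera(name): name is "scene" or "top" or "wrist"; returns the picture (480x640x3 uint8, red, green, blue); there is no depth.
- imaging.camera_params(name): a dict with "intrinsics" (3x3 intrinsics, pixels), "k1" (the pictures are not rectified: a ray, as slopes to the right and down, at radius r is drawn at 1 + k1 r^2 times it, then the intrinsics apply), "rvec" (rotation vector, rad) and "tvec" (3), from world to camera coordinates, as OpenCV has them. Camera axes: x right, y down, z forward; pixel columns grow to the right and rows downward; lengths in m; the calibration is good to about 2 mm. A picture is of the moment at which its call begins: read the wrist's pose just before it. camera_params takes no time and is no camera call; for the wrist camera it gives the pose at the moment of the call.
- order.hand_in(): hands the job in; it is judged then, once.
Trained networks look in the newest picture that a camera, given by its name, has taken for a name from the list of things; names that differ only in an ending like _2 or _b are one class to them, and where a whole thing is asked for, a point or a joint stands for the part that bears it (a point fixed in the world has none). Each returns a list of dicts, best first, with "score" (0 to 1); they miss things now and then, are a little off and sometimes report something else, mostly with a low value. They report only what shows in the picture. A call takes as long as a camera call.
- nets.search_frame(label, camera): "uv" ([column, row] in pixels, amid what is visible of it).
- nets.masks_of(label, camera): "pixels" (480x640 bool, what is visible of it) and "uv" ([column, row] in pixels, amid what is visible of it).
- nets.place_of(label, camera): "uv" ([column, row] in pixels: a listed point, or the origin of a listed thing).
The state is a dict: "time_s": time; "joints": joint angles; "dq": joint speeds; "joint_efforts": joint torques, N m; "tool_pos": TCP position; "ee_rot": TCP orientation; "contact_force": force on the tool from outside, world axes, zero at the start; "ft_torque": the same for the moment, N m; "grip_width": finger opening in m; "finger_force": force on a finger pad.
Only numpy, scipy, OpenCV 4.12 (cv2) and the standard library are available. Lean on these libraries where they do the work, as an engineer would, in place of code of your own. Each camera call takes 0.05 s, during which the arm holds its last target. There are 200 camera calls.

### The job

The left tray of the vial roll-off rack is full, so send the four waiting vials to the right: with closed fingertips push the empty right tray fully home against the chute, rock the seesaw gate over by pressing its raised right end all the way down, and only then press down the black thumb tab of the lane stop so that the vials roll into the right tray. Grasp and lift nothing, do not touch the vials, and leave the things standing around where they are; finish when all four vials lie at rest in the right tray with the gate still over to the right.

Things in the scene. Friction and masses are not known exactly. Their poses are not given: they have to be found in the camera images.
- rack: two-way vial roll-off rack, fixed on the bench: aluminium base 104 x 590 x 4 mm, side plates to z 129 mm, steel feed deck, seesaw gate, an outlet chute and tray at each end. Origin on the bench straight below the gate's pin; x away from the robot (give or take the yaw), y left along the track, z up. The pin lies along x at z 63 mm. The left tray with its four vials is full and part of the rack
- feed_exit (a point): exit edge of the feed deck (64 mm wide inside), above the gate's pin, at rack y +18, z 98 mm; the deck rises to the left to y +153, z 122 mm and holds the waiting vials. Across the gap a deflector plate (y -22 to -25, z 98 to 128 mm) drops vials on the middle of the gate; right of it the gate, chute and tray lie open from above
- chute_lip (a point): lower lip of the right outlet chute, rack y -147, z 26 mm; the chute starts at the gate's right end (y -94, z 40 mm). Below it a foot plate with its face at y -138 mm stops the tray
- tray_home (a point): where the origin of the right tray must be when it is fully home against the foot plate: rack x 0, y -205.5, z 4 mm. Two guide rails (14 mm high, 83 mm apart) lead the tray there along rack +y
- tray: the empty white plastic tray, 80 (x) x 135 (y) x 40 mm, about 0.45 kg, slides on the base plate between the right guide rails. Origin: centre of its underside; axes like the rack's. Low wall (14 mm) towards the chute (+y), sides 34 mm, outer end wall (outer face at y -67.5 mm) 40 mm high. Starts 35 to 65 mm short of home, on the -y side; takes 1 to 5 N to push
- gate (a joint): the seesaw gate: steel channel 190 mm long, 64 mm wide inside, flanges 12 mm high, rocking on the pin; a tumbler weight behind it carries it over centre to either end stop and keeps it there. 0 = left end fully down (as it starts, within 0.05), 0.25 = level, 0.50 = right end fully down on its stop; well under 1 N on the end rocks it
- gate_right_end (a point): point on the upper face of the gate's floor, on its centre line, 86 mm to the right of the pin (9 mm short of the right end), where a fingertip can press it; moves with the gate: about 89 mm above the bench when the left end is down, 46 mm when the right end is fully down
- stop (a joint): lane stop at the deck's exit: crank on a pin along the track at rack x -46, y +18, z 138 mm; a steel blade hangs before the first vial, a black thumb tab sticks out towards the robot. 0 (to 0.06) = closed; pressing the tab straight down turns it to 0.90 = blade fully up, its end stop. Friction (about 1 N at the tab) keeps it where it is left; vials pass from about 0.7 on
- stop_tab (a point): middle of the upper face of the black thumb tab (22 x 22 mm) of the lane stop, 41 mm from its pin; it slopes up towards the robot when closed (about 159 mm above the bench) and down when open (about 123 mm); moves with the stop
- vial_1: waiting vial no. 1 from the stop: lying clear glass sample vial with a paper band and white screw cap, 28 mm diameter, 58 mm long, about 35 g; origin at its centre, its own x is its long axis (cap at +x)
- vial_2: waiting vial no. 2 from the stop: lying clear glass sample vial with a paper band and white screw cap, 28 mm diameter, 58 mm long, about 35 g; origin at its centre, its own x is its long axis (cap at +x)
- vial_3: waiting vial no. 3 from the stop: lying clear glass sample vial with a paper band and white screw cap, 28 mm diameter, 58 mm long, about 35 g; origin at its centre, its own x is its long axis (cap at +x)
- vial_4: waiting vial no. 4 from the stop: lying clear glass sample vial with a paper band and white screw cap, 28 mm diameter, 58 mm long, about 35 g; origin at its centre, its own x is its long axis (cap at +x)
- petri_dish: bystander: covered petri dish, 64 mm wide, 16 mm high, in front of the rack's right half; origin at the centre of its underside
- marker: bystander: marker pen, 135 x 17 x 16 mm, lying in front of the rack's left half; origin under its middle
- beaker: bystander: glass beaker, 76 mm wide, 92 mm high, left of the rack; origin under its centre
- tape_roll: bystander: roll of label tape, 96 mm wide, 25 mm high, left of the rack; origin under its centre
- notebook: bystander: closed notebook 210 x 152 x 14 mm, on the right; origin under its centre
- sample_jar: bystander: white jar with a blue lid, 67 mm wide, 174 mm high; origin under its centre; behind the rack or to its right
- brown_bottle: bystander: brown glass bottle, 70 mm wide, 180 mm high; origin under its centre; behind the rack or to its right
- square_bottle: bystander: square white bottle with a blue cap, 69 x 84 x 148 mm; origin under its centre; behind the rack or to its right

How it is judged:
By the outcome, as a careful person would: the job done as asked, in the order asked, and still so for the second after the job is handed in, with the robot touching nothing.
It also fails if it takes over 54 s, if anything falls off the work surface, if the arm or the gripper's body presses on something with over 40 N, if the wrist force passes 120 N, or if a joint passes its speed limit or range.

## Working session

There is one attempt and no reset: what is moved stays moved. The work goes in short steps, Python scripts to look and compute and a tool call to move; the robot and the scene stay as the last step left them, time stands still between calls to the robot, and variables do not carry over. Pictures are saved under pics/ and viewed, at most 10 in all, crops included, and the job is handed in when it is done.

Besides the shell and the picture viewer there is one more tool, called by a JSON object that holds its "op" and its "data". servo_tool: Moves the arm, as the interface text tells. Its arguments: {"type":"object","properties":{"dp":{"type":"array"},"turn":{"type":"array"},"fingers":{"type":"array"}},"required":["dp","turn","fingers"]}

```bash
mkdir -p pics; ls
cat > h.py <<'E'
import numpy as np, cv2
from workcell import monitor, imaging, order, nets
def par(n):
    p=imaging.camera_params(n); return np.array(p["intrinsics"],float),float(p["k1"]),cv2.Rodrigues(np.array(p["rvec"],float))[0],np.array(p["tvec"],float).ravel()
def ray(n,uv):
    K,k,R,t=par(n); d=np.array([k,0,0,0,0.])
    s=cv2.undistortPoints(np.array([[uv]],float),K,d).ravel()
    return -R.T@t, R.T@np.array([s[0],s[1],1])
def onz(n,uv,z):
    o,v=ray(n,uv); return o+v*(z-o[2])/v[2]
def proj(n,P):
    K,k,R,t=par(n); return cv2.projectPoints(np.atleast_2d(np.array(P,float)),cv2.Rodrigues(R)[0],t,K,np.array([k,0,0,0,0.]))[0][:,0]
def snap(n,f=None):
    im=imaging.camera(n)
    if f: cv2.imwrite("pics/"+f,im[:,:,::-1])
    return im
E
python3 - <<'E'
from h import *
np.set_printoptions(precision=4,suppress=True)
print(monitor.observe())
for n in("scene","top"):
    snap(n,n+"0.png")
    K,k,R,t=par(n); print(n,-R.T@t,K[0,0],k)
    for l in["rack","feed_exit","chute_lip","tray_home","tray","gate_right_end","stop_tab","vial_1"]:
        r=nets.place_of(l,n); print(l,[(np.round(a["uv"],1).tolist(),round(a["score"],2)) for a in r[:4]])
E
```

```text
pics
{'time_s': 0.0, 'joints': array([ 1.0359,  0.4778,  0.0223,  1.5564, -0.0115,  1.1093, -0.0831]), 'dq': array([ 0.0009,  0.    , -0.0009, -0.0002,  0.0014, -0.0018,  0.0004]), 'joint_efforts': array([  0.0007, -58.2841,   1.5346, -27.2602,  -0.0544,   0.0169,
         0.0001]), 'tool_pos': array([ 0.2792, -0.6139,  0.2357]), 'ee_rot': array([-3.0687, -0.665 ,  0.0008]), 'contact_force': array([-0.416 ,  0.781 , -0.3605]), 'ft_torque': array([0.0094, 0.0367, 0.0295]), 'finger_force': 0.0, 'grip_width': 0.08774582929682545}
scene [-0.4085 -0.9444  0.7433] 520.7685034522682 -0.15168571896191999
rack [([304.6, 273.5], 0.71)]
feed_exit [([295.4, 240.9], 0.81), ([359.1, 293.5], 0.63), ([275.6, 232.8], 0.36), ([275.6, 226.8], 0.23)]
chute_lip [([340.9, 279.5], 0.69)]
tray_home [([359.3, 291.3], 0.96), ([341.3, 280.0], 0.17)]
tray [([374.7, 296.6], 0.68), ([288.8, 229.0], 0.48)]
gate_right_end [([322.5, 250.6], 0.78)]
stop_tab [([276.3, 235.9], 0.53)]
vial_1 [([272.8, 223.9], 0.62), ([287.3, 229.3], 0.52), ([341.6, 279.1], 0.51), ([279.4, 225.0], 0.42)]
top [0.4101 0.0092 1.4843] 453.61904820368534 -0.018978922827486838
rack [([309.6, 248.2], 0.83)]
feed_exit [([303.6, 244.3], 0.69)]
chute_lip [([355.1, 241.3], 0.67)]
tray_home [([372.1, 241.1], 0.72)]
tray [([388.2, 240.6], 0.87), ([363.0, 283.3], 0.64)]
gate_right_end [([334.7, 240.8], 0.88)]
stop_tab [([301.3, 273.3], 0.67), ([494.8, 284.7], 0.63)]
vial_1 [([296.6, 245.9], 0.61), ([279.5, 244.5], 0.56), ([290.3, 243.8], 0.55), ([269.2, 248.0], 0.45)]
```

View pics/top0.png

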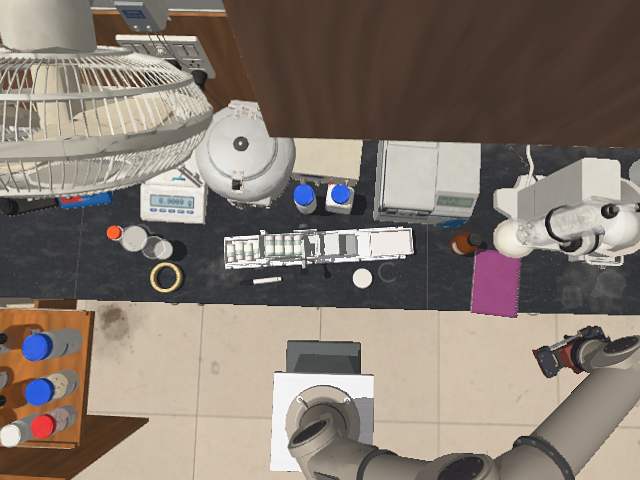

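View pics/scene0.png

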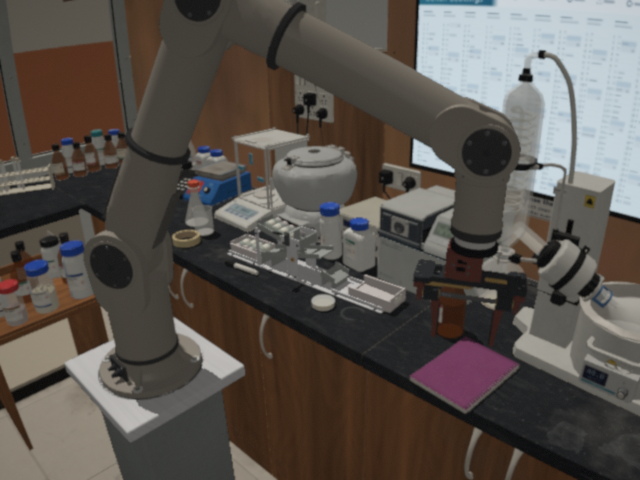

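Run:
```python
from h import *
np.set_printoptions(precision=4,suppress=True)
from scipy.optimize import least_squares
# fit x,y,yaw of the rack (+tray offset, tab) 
obs=[("top",(0,0,0),(309.6,248.2)),("top",(0,.018,.098),(303.6,244.3)),("top",(0,-.147,.026),(355.1,241.3)),("top",(0,-.2055,.004),(372.1,241.1)),("top",(0,-.085,.089),(334.7,240.8)),
("scene",(0,.018,.098),(295.4,240.9)),("scene",(0,-.147,.026),(340.9,279.5)),("scene",(0,-.2055,.004),(359.3,291.3)),("scene",(0,-.085,.089),(322.5,250.6)),("scene",(0,0,0),(304.6,273.5)),
("top",(-.081,.018,.159),(301.3,273.3)),("scene",(-.081,.018,.159),(276.3,235.9))]
def T(p,q):
    c,s=np.cos(p[2]),np.sin(p[2]); return np.array([p[0]+c*q[0]-s*q[1],p[1]+s*q[0]+c*q[1],q[2]])
f=lambda p:np.concatenate([proj(n,T(p,q))[0]-uv for n,q,uv in obs])
r=least_squares(f,[.4,.0,0],loss="soft_l1"); print(r.x); print(f(r.x).reshape(-1,2))
p=r.x
for l,q in dict(home=(0,-.2055,.004),gre=(0,-.086,.089),tab=(-.083,.018,.159)).items(): print(l,T(p,q))
for n,uv in(("top",(388.2,240.6)),("scene",(374.7,296.6))):
    w=onz(n,uv,.004); c,s=np.cos(p[2]),np.sin(p[2]); d=w[:2]-p[:2]; print("tray",w,"rack frame",c*d[0]+s*d[1],-s*d[0]+c*d[1])
```

```text
[0.5492 0.0601 0.1298]
[[-0.7831 -0.2922]
 [-1.613   1.1897]
 [-1.2766  1.2609]
 [-1.0152  0.3747]
 [ 0.5684  1.6222]
 [ 0.4338  1.2363]
 [ 1.238  -0.731 ]
 [ 0.1202  0.014 ]
 [ 1.6595  2.897 ]
 [-2.927  -0.4858]
 [ 2.3798 -2.3871]
 [ 0.7045 -3.4825]]
home [ 0.5758 -0.1437  0.004 ]
gre [ 0.5603 -0.0252  0.089 ]
tab [0.4646 0.0672 0.159 ]
tray [ 0.5803 -0.1998  0.004 ] rack frame -0.002829789615504775 -0.261764740292503
tray [ 0.5816 -0.1936  0.004 ] rack frame -0.0007654599375133755 -0.25574193668063194
```

Run:
```python
from h import *
np.set_printoptions(precision=3,suppress=True)
p=np.array([.5492,.0601,.1298]);c,s=np.cos(p[2]),np.sin(p[2])
for n in("top","scene"):
    snap(n)
    for l in["petri_dish","brown_bottle","sample_jar","square_bottle","notebook","marker"]:
        for a in nets.place_of(l,n)[:2]:
            w=onz(n,a["uv"],0);d=w[:2]-p[:2];print(n,l,round(a["score"],2),np.round(a["uv"]),w[:2],"rack",c*d[0]+s*d[1],-s*d[0]+c*d[1])
```

```text
top petri_dish 0.53 [363. 281.] [ 0.445 -0.12 ] rack -0.12624963336352027 -0.1652582624452477
top petri_dish 0.21 [164. 250.] [0.53  0.537] rack 0.04299795511201522 0.47540412112156105
top brown_bottle 0.67 [460. 245.] [ 0.573 -0.436] rack -0.04079839140820589 -0.4951080386687224
top brown_bottle 0.45 [312. 249.] [0.546 0.051] rack -0.004472093730700261 -0.008420197823025362
top sample_jar 0.65 [301. 203.] [0.697 0.09 ] rack 0.1508101796222635 0.010361988139220221
top sample_jar 0.61 [334. 244.] [ 0.566 -0.023] rack 0.005743733854280281 -0.08412655688596579
top square_bottle 0.78 [339. 203.] [ 0.702 -0.035] rack 0.13910504397715623 -0.11449862576750593
top notebook 0.92 [494. 286.] [ 0.442 -0.548] rack -0.18534622627397684 -0.5886037381091496
top marker 0.44 [260. 280.] [0.439 0.217] rack -0.0892623454239046 0.16992720462200664
scene petri_dish 0.56 [319. 304.] [ 0.457 -0.101] rack -0.11219807965770433 -0.14806485553678927
scene brown_bottle 0.89 [447. 332.] [ 0.57 -0.43] rack -0.04305361926708984 -0.4890896140647164
scene brown_bottle 0.74 [304. 274.] [0.552 0.051] rack 0.001716345240718857 -0.009080062404032242
scene sample_jar 0.65 [331. 254.] [0.706 0.083] rack 0.15831112377313564 0.0025748060260868434
scene square_bottle 0.65 [362. 261.] [ 0.73  -0.026] rack 0.16826353313934714 -0.10867678697849928
scene notebook 0.16 [239. 268.] [0.442 0.227] rack -0.0846787765225113 0.17932333216903312
scene marker 0.58 [237. 267.] [0.441 0.236] rack -0.08436758737594263 0.18826619866844854
```

The manual's scale: shifts go in shares of 500 mm and turns go in shares of 180 degrees. Converting my numbers, 424 mm / 500 = 0.848, 382 mm / 500 = 0.764, -73 degrees / 180 = -0.4056.

{"op": "servo_tool", "data": {"dp": [[0.084,-0.034,-0.02],[0.17,-0.068,-0.048],[0.254,-0.102,-0.048],[0.34,-0.138,-0.048],[0.424,-0.172,-0.048],[0.508,-0.206,-0.048],[0.594,-0.24,-0.048],[0.678,-0.274,-0.048],[0.764,-0.31,-0.048],[0.848,-0.344,-0.048]], "turn": [[0,0,-0.0389],[0,0,-0.0833],[0,0,-0.1222],[0,0,-0.1611],[0,0,-0.2056],[0,0,-0.2444],[0,0,-0.2833],[0,0,-0.3222],[0,0,-0.3667],[0,0,-0.4056]], "fingers": [0,0,0,0,0,0,0,0,0,0]}}

```text
time_s: 2.6
tool_pos: [0.5953, -0.2809, 0.2609]
ee_rot: [2.066, 2.366, 0.0]
contact_force: [-0.2, -0.7, 0.5]
grip_width: 0.0113
finger_force: 0.0
```

Run:
```python
from h import *
np.set_printoptions(precision=4,suppress=True)
o=monitor.observe();print({k:o[k] for k in("time_s","joints","tool_pos","ee_rot","contact_force","grip_width")})
R=cv2.Rodrigues(o["ee_rot"])[0];print(R)
snap("wrist","w1.png")
for l in["tray","tray_home","chute_lip","gate_right_end","stop_tab","rack","feed_exit"]:
    print(l,[(np.round(a["uv"],1).tolist(),round(a["score"],2)) for a in nets.place_of(l,"wrist")[:2]])
```

```text
{'time_s': 2.6, 'joints': array([ 0.6042,  0.4556, -0.3618,  1.5513,  0.1704,  1.1654,  0.3444]), 'tool_pos': array([ 0.5953, -0.2809,  0.2609]), 'ee_rot': array([2.0657, 2.3663, 0.0002]), 'contact_force': array([-0.17  , -0.7393,  0.4584]), 'grip_width': 0.011321822027695123}
[[-0.135   0.9908  0.0004]
 [ 0.9908  0.135  -0.0002]
 [-0.0003  0.0004 -1.    ]]
tray [([324.2, 127.5], 0.72)]
tray_home []
chute_lip []
gate_right_end []
stop_tab []
rack []
feed_exit []
```

View pics/w1.png

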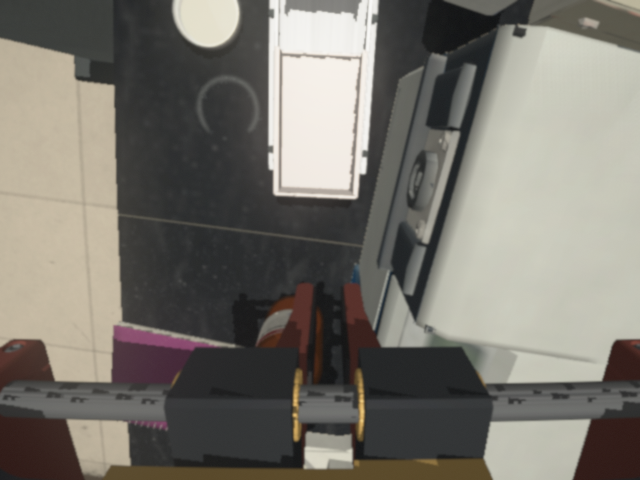

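Run:
```python
from h import *
np.set_printoptions(precision=4,suppress=True)
p=np.array([.5492,.0601,.1298]);c,s=np.cos(p[2]),np.sin(p[2])
def rk(w): d=w[:2]-p[:2];return np.array([c*d[0]+s*d[1],-s*d[0]+c*d[1]])
for uv,z in(((274,196),.044),((359,197),.044),((324,127.5),.004),((361,245),0),((363,270),0),((400,75),0.05)): w=onz("wrist",uv,z);print("wrist",uv,w,rk(w))
for uv in((375,221),(475,224)):
  for z in(0,.1): w=onz("top",uv,z);print("top",uv,w,rk(w))
```

```text
wrist (274, 196) [ 0.5376 -0.2793  0.044 ] [-0.0554 -0.335 ]
wrist (359, 197) [ 0.6204 -0.2698  0.044 ] [ 0.0279 -0.3363]
wrist (324, 127.5) [ 0.578  -0.2099  0.004 ] [-0.0064 -0.2714]
wrist (361, 245) [ 0.6357 -0.3328  0.    ] [ 0.0349 -0.4008]
wrist (363, 270) [ 0.6427 -0.363   0.    ] [ 0.038  -0.4316]
wrist (400, 75) [ 0.6394 -0.1558  0.05  ] [ 0.0615 -0.2258]
top (375, 221) [ 0.6448 -0.156   0.    ] [ 0.0668 -0.2267]
top (375, 221) [ 0.629  -0.1449  0.1   ] [ 0.0526 -0.2136]
top (475, 224) [ 0.6442 -0.4876  0.    ] [ 0.0233 -0.5554]
top (475, 224) [ 0.6284 -0.4541  0.1   ] [ 0.012  -0.5201]
```

Run:
```python
from h import *
np.set_printoptions(precision=4,suppress=True)
for n in("top","wrist"):
    im=snap(n)
    for l in("tray","petri_dish","brown_bottle"):
        m=nets.masks_of(l,n)
        if not m: print(n,l,"none");continue
        M=m[0]["pixels"].astype(np.uint8); print(n,l,m[0]["score"],M.sum())
        if l=="tray":
            b=cv2.boxPoints(cv2.minAreaRect(cv2.findNonZero(M)));print(b)
            for z in(.014,.04):print(z,np.array([onz(n,q,z)[:2] for q in b]))
        else:
            b=cv2.boundingRect(cv2.findNonZero(M));print(b)
for q in((.579,-.2746,.044),(.593,-.273,.044)): print(proj("top",q),proj("wrist",q))
im=cv2.imread("pics/top0.png");cv2.imwrite("pics/t1.png",cv2.resize(im[200:310,215:485],None,fx=2.96,fy=2.96,interpolation=2))
```

```text
top tray 0.92 1136
[[368.0389 229.6226]
 [411.681  226.895 ]
 [413.3152 253.0428]
 [369.6732 255.7704]]
0.014 [[ 0.6134 -0.1321]
 [ 0.6265 -0.2749]
 [ 0.5407 -0.2806]
 [ 0.5279 -0.1388]]
0.04 [[ 0.6098 -0.1296]
 [ 0.6226 -0.2698]
 [ 0.5384 -0.2754]
 [ 0.5258 -0.1362]]
top petri_dish 0.89 286
(352, 269, 20, 19)
top brown_bottle 0.63 136
(300, 240, 8, 35)
wrist tray 0.78 12875
[[268.3411 193.1614]
 [275.0509  43.8675]
 [368.312   48.059 ]
 [361.6021 197.3529]]
0.014 [[ 0.5288 -0.2819]
 [ 0.523  -0.1374]
 [ 0.6116 -0.1297]
 [ 0.6274 -0.2737]]
0.04 [[ 0.5323 -0.2765]
 [ 0.5269 -0.1415]
 [ 0.6097 -0.1343]
 [ 0.6244 -0.2688]]
wrist petri_dish 0.89 2819
(172, 0, 71, 48)
wrist brown_bottle 0.72 1776
(259, 294, 49, 54)
[[413.3542 240.2783]] [[315.1171 198.3228]]
[[412.8717 235.9179]] [[329.4803 198.5365]]
```

View pics/t1.png

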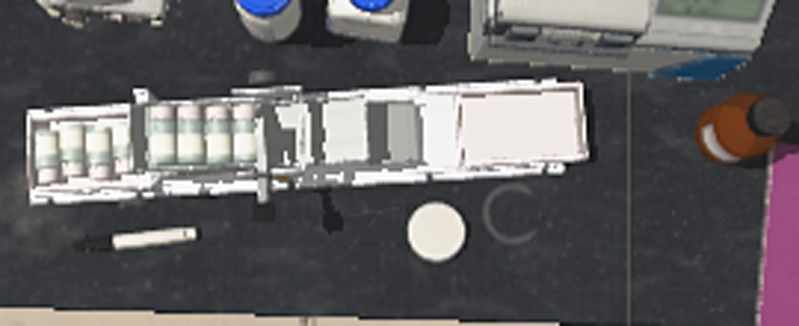

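```bash
cat > fit.py <<'E'
from h import *
from scipy.optimize import least_squares
np.set_printoptions(precision=4,suppress=True)
obs=[("top",(0,0,0),(309.6,248.2)),("top",(0,.018,.098),(303.6,244.3)),("top",(0,-.147,.026),(355.1,241.3)),("top",(0,-.2055,.004),(372.1,241.1)),("top",(0,-.086,.089),(334.7,240.8)),
("scene",(0,.018,.098),(295.4,240.9)),("scene",(0,-.147,.026),(340.9,279.5)),("scene",(0,-.2055,.004),(359.3,291.3)),("scene",(0,-.086,.089),(322.5,250.6)),("scene",(0,0,0),(304.6,273.5)),
("top",(-.081,.018,.159),(301.3,273.3)),("scene",(-.081,.018,.159),(276.3,235.9))]
def T(p,q):
    c,s=np.cos(p[2]),np.sin(p[2]); return np.array([p[0]+c*q[0]-s*q[1],p[1]+s*q[0]+c*q[1],q[2]])
def f(p):
    r=[proj(n,T(p,q))[0]-uv for n,q,uv in obs]
    # tray end (.5805,-.2726) and front (.568,-.1355) must be on axis x=0
    c,s=np.cos(p[2]),np.sin(p[2])
    for w in((.5805,-.2726),(.568,-.1355)):
        d=np.array(w)-p[:2]; r.append([1000*(c*d[0]+s*d[1])/1.5,0])
    r.append([1000*(p[2]-.091)*.1,0])
    return np.concatenate(r)
r=least_squares(f,[.4,.0,0],loss="soft_l1"); p=r.x
if __name__=="__main__":
    print(p); print(f(p).reshape(-1,2))
    for l,q in dict(home=(0,-.2055,.004),gre=(0,-.086,.089),tab=(-.083,.018,.159),traywall=(0,-.273,.04)).items(): print(l,T(p,q))
    c,s=np.cos(p[2]),np.sin(p[2])
    for w in((.5805,-.2726),(.568,-.1355)):
        d=np.array(w)-p[:2]; print(-s*d[0]+c*d[1])
    for uv in((225.1,268.6),(404.9,258.1)): print(onz("top",uv,.01))
E
python3 fit.py
```

```text
[0.5504 0.0596 0.0922]
[[-0.6242 -0.6511]
 [-1.4593  0.587 ]
 [-0.9639  2.5945]
 [-0.637   2.3533]
 [ 1.146   2.2468]
 [ 0.985   1.0758]
 [ 0.5253 -0.0595]
 [-0.9952  1.0506]
 [ 1.675   3.3031]
 [-2.5318 -0.5751]
 [ 1.4985 -2.9398]
 [ 0.4827 -3.8981]
 [-0.4063  0.    ]
 [-0.2915  0.    ]
 [ 0.1173  0.    ]]
home [ 0.5693 -0.145   0.004 ]
gre [ 0.5583 -0.026   0.089 ]
tab [0.4661 0.0699 0.159 ]
traywall [ 0.5755 -0.2122  0.04  ]
-0.3335737209956156
-0.19590516839643618
[0.473  0.3295 0.01  ]
[ 0.5238 -0.254   0.01  ]
```

To row units: 223 mm / 500 = 0.446, 215 mm / 500 = 0.43, 2.4 degrees / 180 = 0.0133.

{"op": "servo_tool", "data": {"dp": [[-0.014,-0.072,0],[-0.014,-0.072,0.04],[-0.014,-0.072,0.1],[-0.014,-0.072,0.18],[-0.014,-0.072,0.26],[-0.014,-0.072,0.33],[-0.014,-0.072,0.39],[-0.014,-0.072,0.43],[-0.014,-0.072,0.446],[-0.014,-0.072,0.446]], "turn": [[-0.0444,0,0.0111],[-0.0889,-0.0017,0.0133],[-0.1333,-0.0028,0.0133],[-0.1667,-0.0033,0.0133],[-0.1667,-0.0033,0.0133],[-0.1667,-0.0033,0.0133],[-0.1667,-0.0033,0.0133],[-0.1667,-0.0033,0.0133],[-0.1667,-0.0033,0.0133],[-0.1667,-0.0033,0.0133]], "fingers": [0,0,0,0,0,0,0,0,0,0]}}

```text
time_s: 4.4
tool_pos: [0.5598, -0.2885, 0.05]
ee_rot: [1.853, 2.027, 0.562]
contact_force: [0.1, 0.2, 0.2]
grip_width: 0.0004
finger_force: 0.0
```

Run:
```python
from fit import *
o=monitor.observe();R=cv2.Rodrigues(o["ee_rot"])[0];print(o["time_s"],o["tool_pos"],o["contact_force"],o["grip_width"],o["joints"]);print(R)
print("tip",o["tool_pos"]+.014*R[:,2], "rack y",(T([0,0,-p[2]],(o["tool_pos"]-[p[0],p[1],0]))))
print("push dir in tool",R.T@[-np.sin(p[2]),np.cos(p[2]),0])
im=snap("scene");cv2.imwrite("pics/s2.png",cv2.resize(im[200:350,230:500,::-1],None,fx=2.9,fy=2.9))
```

```text
4.4 [ 0.5598 -0.2885  0.05  ] [0.1244 0.1975 0.171 ] 0.00044027860435989254 [ 0.7917  0.5719 -0.3184  2.0936 -1.0752  0.1724  1.6842]
[[-0.0945  0.8624  0.4973]
 [ 0.9954  0.073   0.0625]
 [ 0.0176  0.5009 -0.8653]]
tip [ 0.5667 -0.2876  0.0379] rack y [-0.0227 -0.3475  0.05  ]
push dir in tool [ 0.9998 -0.0067  0.0165]
```

View pics/s2.png

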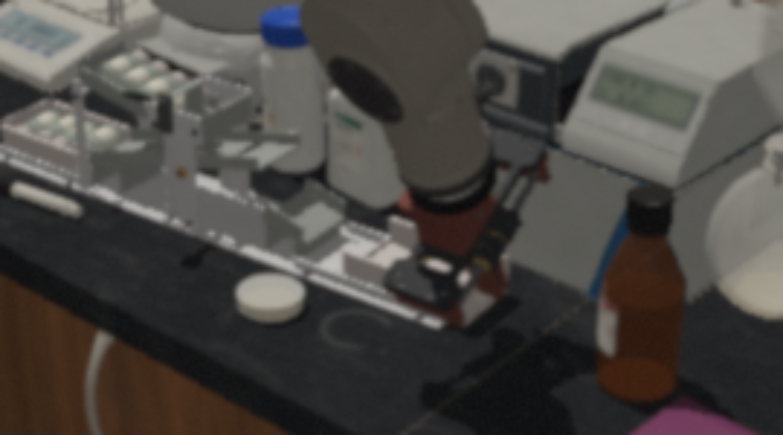

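To row units: -2 mm / 500 = -0.004, 7 degrees / 180 = 0.0389.

{"op": "servo_tool", "data": {"dp": [[0,0,0],[-0.004,0,0],[-0.004,0,0]], "turn": [[0.0389,0,0],[0.0389,0,0],[0.0389,0,0]], "fingers": [0,0,0]}}

```text
time_s: 4.75
tool_pos: [0.5635, -0.2887, 0.0522]
ee_rot: [1.912, 2.11, 0.444]
contact_force: [0.1, 1.8, -0.1]
grip_width: 0.0001
finger_force: 0.0
```

```bash
cat > st.py <<'E'
from fit import *
o=monitor.observe();R=cv2.Rodrigues(o["ee_rot"])[0];tip=o["tool_pos"]+.014*R[:,2]
print(o["time_s"],o["tool_pos"],o["contact_force"],"j",o["joints"]);print(R)
print("tip",tip,"rack",T([0,0,-p[2]],tip-[p[0],p[1],0]))
print("rack x,y,z in tool\n",R.T@np.array([[np.cos(p[2]),np.sin(p[2]),0],[-np.sin(p[2]),np.cos(p[2]),0],[0,0,1]]).T)
E
python3 st.py
```

```text
4.75 [ 0.5635 -0.2887  0.0522] [ 0.1035  1.8297 -0.131 ] j [ 0.4467  0.5481  0.0567  2.0425 -0.8909  0.3372  1.407 ]
[[-0.101   0.9158  0.3887]
 [ 0.9948  0.0878  0.0517]
 [ 0.0132  0.3919 -0.9199]]
tip [ 0.5689 -0.288   0.0393] rack [-0.0135 -0.3478  0.0393]
rack x,y,z in tool
 [[-0.0091  0.9999  0.0132]
 [ 0.92    0.0032  0.3919]
 [ 0.3918  0.0157 -0.9199]]
```

To row units: 12 mm / 500 = 0.024, -5 mm / 500 = -0.01.

{"op": "servo_tool", "data": {"dp": [[-0.006,-0.004,0.01],[-0.006,-0.01,0.024],[-0.006,-0.01,0.024]], "turn": [[0,0,0],[0,0,0],[0,0,0]], "fingers": [0,0,0]}}

```text
time_s: 5.05
tool_pos: [0.5579, -0.2935, 0.0354]
ee_rot: [1.927, 2.104, 0.449]
contact_force: [-0.3, 0.3, 0.3]
grip_width: 0.0003
finger_force: 0.0
```

```bash
python3 st.py
```

```text
5.05 [ 0.5579 -0.2935  0.0354] [-0.3443  0.306   0.2749] j [ 0.4949  0.5761  0.0141  2.0455 -0.9176  0.3113  1.4462]
[[-0.0918  0.9175  0.387 ]
 [ 0.9955  0.0763  0.0553]
 [ 0.0212  0.3904 -0.9204]]
tip [ 0.5633 -0.2927  0.0225] rack [-0.0196 -0.352   0.0225]
rack x,y,z in tool
 [[ 0.0002  0.9998  0.0212]
 [ 0.9206 -0.0084  0.3904]
 [ 0.3904  0.0194 -0.9204]]
```

To row units: 60 mm / 500 = 0.12, 54 mm / 500 = 0.108.

{"op": "servo_tool", "data": {"dp": [[0.008,0,0],[0.016,0,0],[0.028,0,0],[0.04,0,0],[0.054,0,0.002],[0.068,0,0.002],[0.082,0,0.002],[0.096,0,0.002],[0.108,0,0.002],[0.12,0,0.002]], "turn": [[0,0,0],[0,0,0],[0,0,0],[0,0,0],[0,0,0],[0,0,0],[0,0,0],[0,0,0],[0,0,0],[0,0,0]], "fingers": [0,0,0,0,0,0,0,0,0,0]}}

```text
time_s: 6.05
tool_pos: [0.5548, -0.2328, 0.0376]
ee_rot: [1.921, 2.105, 0.447]
contact_force: [1.2, -3.0, 1.1]
grip_width: 0.0007
finger_force: 1.9
```

```bash
python3 st.py
```

```text
6.05 [ 0.5548 -0.2328  0.0376] [ 1.1749 -3.0101  1.0807] j [ 0.4228  0.535  -0.0263  2.1269 -0.9766  0.229   1.4245]
[[-0.0947  0.9167  0.3883]
 [ 0.9953  0.0802  0.0534]
 [ 0.0178  0.3916 -0.92  ]]
tip [ 0.5602 -0.232   0.0247] rack [-0.0171 -0.2913  0.0247]
rack x,y,z in tool
 [[-0.0027  0.9998  0.0178]
 [ 0.9201 -0.0045  0.3916]
 [ 0.3916  0.0174 -0.92  ]]
```

To row units: 6 mm / 500 = 0.012, 4 mm / 500 = 0.008.

{"op": "servo_tool", "data": {"dp": [[0.004,0,0],[0.008,0,0],[0.012,0,0],[0.012,0,0]], "turn": [[0,0,0],[0,0,0],[0,0,0],[0,0,0]], "fingers": [0,0,0,0]}}

```text
time_s: 6.45
tool_pos: [0.5543, -0.2285, 0.0376]
ee_rot: [1.922, 2.103, 0.445]
contact_force: [0.2, -5.4, 0.3]
grip_width: 0.0008
finger_force: 2.8
```

```bash
python3 st.py
```

```text
6.45 [ 0.5543 -0.2285  0.0376] [ 0.2302 -5.3728  0.3284] j [ 0.4155  0.532  -0.028   2.1337 -0.9849  0.2208  1.4245]
[[-0.093   0.9167  0.3885]
 [ 0.9955  0.0792  0.0512]
 [ 0.0162  0.3915 -0.92  ]]
tip [ 0.5597 -0.2278  0.0247] rack [-0.0172 -0.2871  0.0247]
rack x,y,z in tool
 [[-0.0009  0.9999  0.0162]
 [ 0.9201 -0.0055  0.3915]
 [ 0.3916  0.0152 -0.92  ]]
```

To row units: 5 mm / 500 = 0.01, 3 mm / 500 = 0.006.

{"op": "servo_tool", "data": {"dp": [[0.006,0,0],[0.01,0,0],[0.01,0,0]], "turn": [[0,0,0],[0,0,0],[0,0,0]], "fingers": [0,0,0]}}

```text
time_s: 6.75
tool_pos: [0.5545, -0.2282, 0.0384]
ee_rot: [1.923, 2.094, 0.439]
contact_force: [2.1, -12.9, -1.9]
grip_width: 0.0002
finger_force: 6.5
```

```bash
python3 st.py
```

```text
6.75 [ 0.5545 -0.2282  0.0384] [  2.1286 -12.94    -1.8842] j [ 0.4093  0.5288 -0.0266  2.1379 -0.9931  0.2107  1.4251]
[[-0.0873  0.9163  0.3909]
 [ 0.9961  0.0764  0.0434]
 [ 0.0099  0.3931 -0.9194]]
tip [ 0.5599 -0.2276  0.0255] rack [-0.0169 -0.2868  0.0255]
rack x,y,z in tool
 [[ 0.0047  0.9999  0.0099]
 [ 0.9194 -0.0082  0.3931]
 [ 0.3932  0.0073 -0.9194]]
```

To row units: -184 mm / 500 = -0.368, -165 mm / 500 = -0.33, 23 degrees / 180 = 0.1278.

{"op": "servo_tool", "data": {"dp": [[-0.03,0,0],[-0.04,0.008,-0.018],[-0.04,0.036,-0.086],[-0.04,0.074,-0.174],[-0.04,0.114,-0.262],[-0.04,0.144,-0.33],[-0.04,0.156,-0.368],[-0.04,0.156,-0.368]], "turn": [[0,0,0],[0,0,0],[0,0,0],[0.0333,0,0],[0.0667,0,0],[0.1,0,0],[0.1278,0,0],[0.1278,0,0]], "fingers": [0,0,0,0,0,0,0,0]}}

```text
time_s: 7.55
tool_pos: [0.5599, -0.2442, 0.2413]
ee_rot: [-2.1, -2.324, -0.021]
contact_force: [-0.3, -0.5, -0.3]
grip_width: 0.0002
finger_force: 0.0
```

```bash
python3 st.py
python3 - <<'E'
from fit import *
for n in("wrist","top"):
    im=snap(n,"a_%s.png"%n)
    for l in["tray","tray_home","chute_lip","gate_right_end","stop_tab"]:
        print(n,l,[(np.round(a["uv"],1).tolist(),round(a["score"],2)) for a in nets.place_of(l,n)[:2]])
    m=nets.masks_of("tray",n)
    if m:
        b=cv2.boxPoints(cv2.minAreaRect(cv2.findNonZero(m[0]["pixels"].astype(np.uint8))))
        print(b);W=np.array([onz(n,q,.04) for q in b]);print(np.array([T([0,0,-p[2]],w-[p[0],p[1],0]) for w in W]))
print(proj("wrist",[T(p,q) for q in((0,-.2055-.0675,.044),(0,-.138,.018),(0,-.086,.089))]))
E
```

```text
7.55 [ 0.5599 -0.2442  0.2413] [-0.2602 -0.4715 -0.3188] j [-0.1509  0.4211  0.6301  1.7392 -0.2944  1.0789  0.6808]
[[-0.1007  0.9949  0.0019]
 [ 0.9948  0.1007  0.016 ]
 [ 0.0157  0.0035 -0.9999]]
tip [ 0.5599 -0.244   0.2273] rack [-0.0185 -0.3032  0.2273]
rack x,y,z in tool
 [[-0.0087  0.9998  0.0157]
 [ 1.      0.0087  0.0035]
 [ 0.0033  0.0158 -0.9999]]
wrist tray [([351.1, 112.2], 0.76)]
wrist tray_home []
wrist chute_lip [([351.7, 39.8], 0.68)]
wrist gate_right_end []
wrist stop_tab []
[[301.412  186.873 ]
 [305.047   26.9329]
 [402.4739  29.1471]
 [398.8389 189.0872]]
[[-0.0504 -0.276   0.04  ]
 [-0.0451 -0.1429  0.04  ]
 [ 0.0357 -0.1443  0.04  ]
 [ 0.0392 -0.2779  0.04  ]]
top tray [([372.4, 243.4], 0.71), ([491.1, 285.0], 0.48)]
top tray_home [([373.6, 242.5], 0.85), ([491.9, 285.1], 0.68)]
top chute_lip [([354.5, 244.0], 0.88), ([268.7, 247.0], 0.33)]
top gate_right_end [([334.1, 242.9], 0.71)]
top stop_tab [([300.5, 272.9], 0.66), ([286.9, 244.2], 0.39)]
[[352.4207 229.1517]
 [394.6276 226.669 ]
 [396.2173 253.6931]
 [354.0104 256.1759]]
[[ 0.0465 -0.1439  0.04  ]
 [ 0.0458 -0.28    0.04  ]
 [-0.0413 -0.2778  0.04  ]
 [-0.0406 -0.1427  0.04  ]]
[[354.6043 183.4664]
 [355.6144  26.8452]
 [364.3713 -83.2132]]
```

View pics/a_wrist.png

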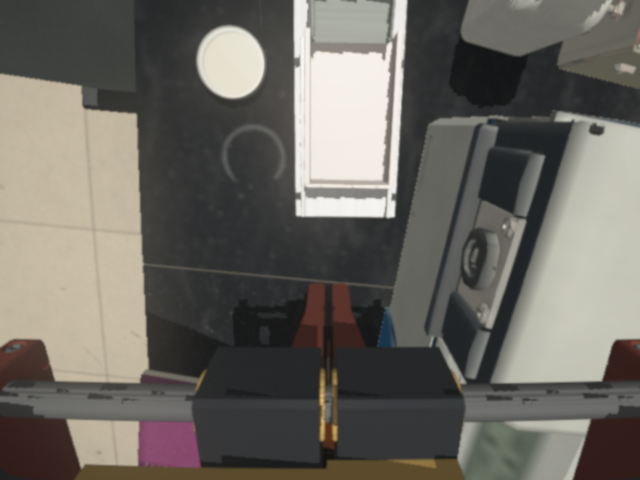

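To row units: 110 mm / 500 = 0.22, 95 mm / 500 = 0.19.

{"op": "servo_tool", "data": {"dp": [[0.06,0.006,0.01],[0.13,0.012,0.016],[0.19,0.012,0.016],[0.22,0.012,0.016],[0.22,0.012,0.016]], "turn": [[0,0,0],[0,0,0],[0,0,0],[0,0,0],[0,0,0]], "fingers": [0,0,0,0,0]}}

```text
time_s: 8.75
tool_pos: [0.5515, -0.1328, 0.231]
ee_rot: [-2.099, -2.319, -0.021]
contact_force: [0.4, -0.0, -0.1]
grip_width: 0.0007
finger_force: 0.0
```

```bash
sed -i 's/^if __name__/p=np.array([.5507,.0560,.0922])\nif __name__/' fit.py; python3 st.py
python3 - <<'E'
from fit import *
n="wrist";im=snap(n,"b_%s.png"%n)
rk=lambda w:T([0,0,-p[2]],w-[p[0],p[1],0])
for l,z in dict(tray=.004,tray_home=.004,chute_lip=.026,gate_right_end=.089,stop_tab=.159,feed_exit=.098).items():
    print(l,[(np.round(a["uv"],1).tolist(),round(a["score"],2),rk(onz(n,a["uv"],z))) for a in nets.place_of(l,n)[:2]])
E
```

```text
8.75 [ 0.5515 -0.1328  0.231 ] [ 0.4291 -0.0487 -0.0831] j [-0.3478  0.3492  0.6162  1.8515 -0.2558  1.0219  0.4754]
[[-0.099   0.9951 -0.0011]
 [ 0.9949  0.099   0.0193]
 [ 0.0193  0.0008 -0.9998]]
tip [ 0.5515 -0.1326  0.217 ] rack [-0.0166 -0.1878  0.217 ]
rack x,y,z in tool
 [[-0.007   0.9998  0.0193]
 [ 1.      0.007   0.0008]
 [ 0.0006  0.0193 -0.9998]]
tray [([350.5, 228.5], 0.74, array([ 0.0052, -0.2114,  0.004 ]))]
tray_home [([240.5, 179.7], 0.68, array([-0.1056, -0.1618,  0.004 ]))]
chute_lip [([348.3, 169.4], 0.83, array([ 0.0005, -0.1496,  0.026 ])), ([493.0, 122.4], 0.4, array([ 0.1315, -0.1068,  0.026 ]))]
gate_right_end [([353.0, 93.9], 0.76, array([-0.0002, -0.0883,  0.089 ]))]
stop_tab []
feed_exit []
```

View pics/b_wrist.png

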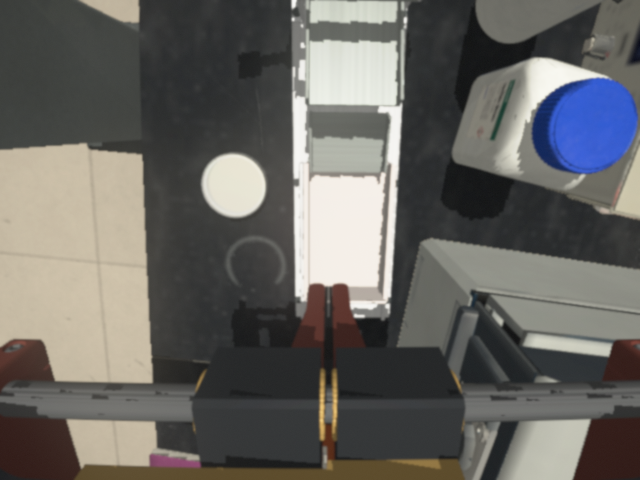

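To row units: 167 mm / 500 = 0.334, 102 mm / 500 = 0.204.

{"op": "servo_tool", "data": {"dp": [[0.08,0.006,0.02],[0.16,0.012,0.06],[0.204,0.012,0.12],[0.204,0.012,0.18],[0.204,0.012,0.22],[0.204,0.012,0.25],[0.204,0.012,0.274],[0.204,0.012,0.298],[0.204,0.012,0.32],[0.204,0.012,0.334]], "turn": [[0,0,0],[0,0,0],[0,0,0],[0,0,0],[0,0,0],[0,0,0],[0,0,0],[0,0,0],[0,0,0],[0,0,0]], "fingers": [0,0,0,0,0,0,0,0,0,0]}}

```text
time_s: 10.1
tool_pos: [0.5474, -0.0307, 0.0652]
ee_rot: [-2.105, -2.314, -0.02]
contact_force: [-0.2, -0.4, 0.6]
grip_width: 0.0007
finger_force: 0.0
```

```bash
python3 st.py
```

```text
10.1 [ 0.5474 -0.0307  0.0652] [-0.2478 -0.3542  0.609 ] j [-0.4068  0.5433  0.4654  2.0165 -0.4116  0.6734  0.423 ]
[[-0.0944  0.9955 -0.0011]
 [ 0.9954  0.0944  0.018 ]
 [ 0.018   0.0006 -0.9998]]
tip [ 0.5474 -0.0304  0.0512] rack [-0.0113 -0.0857  0.0512]
rack x,y,z in tool
 [[-0.0024  0.9998  0.018 ]
 [ 1.      0.0024  0.0006]
 [ 0.0006  0.018  -0.9998]]
```

To row units: -165 mm / 500 = -0.33, -155 mm / 500 = -0.31.

{"op": "servo_tool", "data": {"dp": [[0,0,0.006],[0,0,-0.06],[0,0,-0.15],[0,0,-0.24],[0,-0.06,-0.31],[0,-0.12,-0.33],[0,-0.12,-0.33],[0,-0.12,-0.33]], "turn": [[0,0,0],[0,0,0],[0,0,0],[0,0,0],[0,0,0],[0,0,0],[0,0,0],[0,0,0]], "fingers": [0,0,0,0,0,0,0,0]}}

```text
time_s: 10.9
tool_pos: [0.4881, -0.0389, 0.2315]
ee_rot: [-2.105, -2.315, -0.024]
contact_force: [0.2, 0.9, -0.3]
grip_width: 0.0007
finger_force: 0.0
```

```bash
python3 st.py
python3 - <<'E'
from fit import *
rk=lambda w:T([0,0,-p[2]],w-[p[0],p[1],0])
for n in("wrist","top"):
  im=snap(n,"c_%s.png"%n)
  for l,z in dict(gate_right_end=.046,stop_tab=.159,feed_exit=.098,tray=.004).items():
    print(l,[(np.round(a["uv"],1).tolist(),round(a["score"],2),rk(onz(n,a["uv"],z))) for a in nets.place_of(l,n)[:2]])
E
```

```text
10.9 [ 0.4881 -0.0389  0.2315] [ 0.2166  0.9468 -0.3201] j [-0.582   0.1925  0.6286  2.0253 -0.1609  0.9658  0.2248]
[[-0.095   0.9955  0.001 ]
 [ 0.9953  0.0949  0.0194]
 [ 0.0192  0.0028 -0.9998]]
tip [ 0.4881 -0.0386  0.2175] rack [-0.071  -0.0884  0.2175]
rack x,y,z in tool
 [[-0.0029  0.9998  0.0192]
 [ 1.      0.0029  0.0028]
 [ 0.0028  0.0192 -0.9998]]
gate_right_end [([404.5, 212.1], 0.61, array([-0.0024, -0.0816,  0.046 ])), ([435.4, 62.2], 0.2, array([0.0159, 0.0442, 0.046 ]))]
stop_tab [([307.9, 79.4], 0.73, array([-0.0831,  0.0173,  0.159 ]))]
feed_exit [([431.4, 93.5], 0.58, array([0.0005, 0.0153, 0.098 ]))]
tray [([398.0, 310.5], 0.77, array([ 0.0054, -0.2024,  0.004 ]))]
gate_right_end [([260.9, 280.4], 0.75, array([-0.0988,  0.1603,  0.046 ])), ([331.9, 242.1], 0.56, array([ 0.0083, -0.0715,  0.046 ]))]
stop_tab [([301.9, 273.9], 0.44, array([-0.0911,  0.0248,  0.159 ]))]
feed_exit [([303.1, 243.9], 0.6, array([0.0029, 0.0185, 0.098 ])), ([370.6, 240.4], 0.56, array([ 0.0004, -0.1893,  0.098 ]))]
tray [([369.6, 242.8], 0.87, array([ 0.0026, -0.1959,  0.004 ]))]
```

View pics/c_wrist.png

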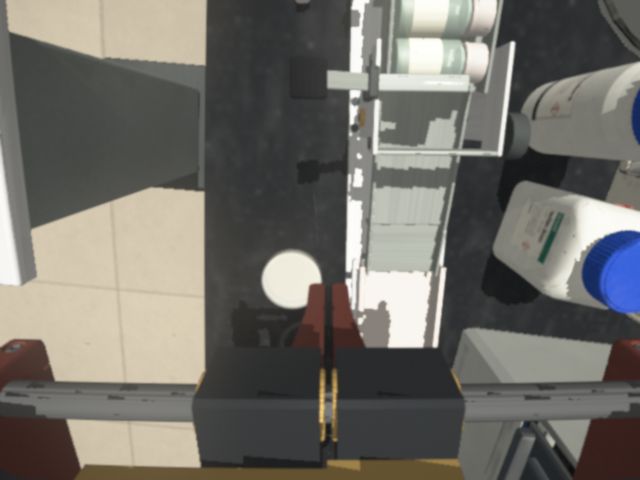

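Run:
```python
from fit import *
for n in("wrist","top"): print(n,proj(n,[T(p,(0,-.086,.046)),T(p,(0,-.086,.089)),T(p,(0,-.095,.044)),T(p,(0,-.095,.089)),T(p,(0,-.094,.040))]))
```

```text
wrist [[407.7504 216.3625]
 [418.6109 228.6798]
 [406.7076 225.3916]
 [417.8229 239.4515]
 [405.9159 223.2674]]
top [[336.6054 244.4015]
 [337.0166 242.9838]
 [339.4008 244.2863]
 [339.92   242.799 ]
 [339.0444 244.434 ]]
```

To row units: 106 mm / 500 = 0.212, 80 mm / 500 = 0.16.

{"op": "servo_tool", "data": {"dp": [[0.08,-0.016,0],[0.16,-0.026,0],[0.212,-0.026,0.02],[0.212,-0.026,0.05],[0.212,-0.026,0.076],[0.212,-0.026,0.076]], "turn": [[0,0,0],[0,0,0],[0,0,0],[0,0,0],[0,0,0],[0,0,0]], "fingers": [0,0,0,0,0,0]}}

```text
time_s: 12.0
tool_pos: [0.4638, 0.0658, 0.1934]
ee_rot: [-2.104, -2.314, -0.015]
contact_force: [-0.1, 0.3, -0.3]
grip_width: 0.0007
finger_force: 0.0
```

```bash
python3 st.py
```

```text
12.0 [0.4638 0.0658 0.1934] [-0.1299  0.2852 -0.2979] j [-0.7433  0.2025  0.5508  2.1069 -0.1608  0.8682 -0.0019]
[[-0.0951  0.9955 -0.0037]
 [ 0.9953  0.0952  0.0166]
 [ 0.0169 -0.0021 -0.9999]]
tip [0.4637 0.066  0.1794] rack [-0.0857  0.018   0.1794]
rack x,y,z in tool
 [[-0.0031  0.9999  0.0169]
 [ 1.      0.0031 -0.0021]
 [-0.0021  0.0169 -0.9999]]
```

To row units: 54 mm / 500 = 0.108, 50 mm / 500 = 0.1.

{"op": "servo_tool", "data": {"dp": [[0,0.002,0.02],[0,0.002,0.036],[0,0.002,0.05],[0,0.002,0.064],[0,0.002,0.078],[0,0.002,0.09],[0,0.002,0.1],[0,0.002,0.108],[0,0.002,0.108]], "turn": [[0,0,0],[0,0,0],[0,0,0],[0,0,0],[0,0,0],[0,0,0],[0,0,0],[0,0,0],[0,0,0]], "fingers": [0,0,0,0,0,0,0,0,0]}}

```text
time_s: 12.9
tool_pos: [0.4659, 0.0668, 0.1406]
ee_rot: [-2.105, -2.315, -0.02]
contact_force: [-0.2, -0.6, -0.1]
grip_width: 0.0007
finger_force: 0.1
```

```bash
python3 st.py
```

```text
12.9 [0.4659 0.0668 0.1406] [-0.2495 -0.5812 -0.1334] j [-0.701   0.2957  0.5188  2.1507 -0.2415  0.7443  0.0724]
[[-0.0945  0.9955 -0.0009]
 [ 0.9954  0.0945  0.0179]
 [ 0.0179  0.0008 -0.9998]]
tip [0.4659 0.0671 0.1266] rack [-0.0834  0.0188  0.1266]
rack x,y,z in tool
 [[-0.0025  0.9998  0.0179]
 [ 1.      0.0025  0.0008]
 [ 0.0007  0.0179 -0.9998]]
```

To row units: 6 mm / 500 = 0.012, 4 mm / 500 = 0.008.

{"op": "servo_tool", "data": {"dp": [[0,0,0.004],[0,0,0.008],[0,0,0.012],[0,0,0.012]], "turn": [[0,0,0],[0,0,0],[0,0,0],[0,0,0]], "fingers": [0,0,0,0]}}

```text
time_s: 13.3
tool_pos: [0.4665, 0.0669, 0.139]
ee_rot: [-2.105, -2.311, -0.024]
contact_force: [-19.6, -4.0, 59.7]
grip_width: 0.0007
finger_force: 31.2
```

```bash
python3 st.py
python3 - <<'E'
from h import *
im=snap("scene");cv2.imwrite("pics/d_scene.png",cv2.resize(im[190:320,220:420,::-1],None,fx=4,fy=4))
E
```

```text
13.3 [0.4665 0.0669 0.139 ] [-19.574   -4.0266  59.7367] j [-0.6955  0.2992  0.5164  2.1508 -0.25    0.7412  0.0808]
[[-0.0934  0.9956 -0.0012]
 [ 0.9954  0.0934  0.022 ]
 [ 0.022   0.0008 -0.9998]]
tip [0.4665 0.0672 0.125 ] rack [-0.0829  0.0189  0.125 ]
rack x,y,z in tool
 [[-0.0013  0.9998  0.022 ]
 [ 1.      0.0013  0.0008]
 [ 0.0008  0.022  -0.9998]]
```

View pics/d_scene.png

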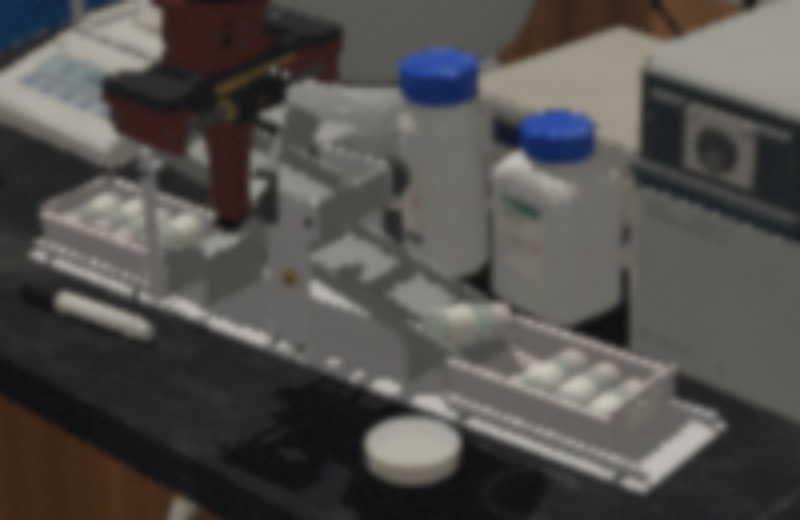

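{"op": "servo_tool", "data": {"dp": [[0,0,-0.012],[0,0,-0.04],[0,0,-0.1],[0,0,-0.18],[0,-0.04,-0.2],[0,-0.08,-0.2],[0,-0.08,-0.2],[0,-0.08,-0.2]], "turn": [[0,0,0],[0,0,0],[0,0,0],[0,0,0],[0,0,0],[0,0,0],[0,0,0],[0,0,0]], "fingers": [0,0,0,0,0,0,0,0]}}

```text
time_s: 14.15
tool_pos: [0.4262, 0.0616, 0.2348]
ee_rot: [-2.104, -2.315, -0.021]
contact_force: [0.0, 0.6, -0.2]
grip_width: 0.0004
finger_force: 0.0
```

```bash
python3 st.py|head -1
python3 - <<'E'
from fit import *
im=snap("scene");a=cv2.resize(im[190:320,220:420,::-1],None,fx=4,fy=4,interpolation=2)[:300*2]
t=snap("top")
a=cv2.resize(im[210:310,220:420,::-1],(600,300));b=cv2.resize(t[215:295,215:425,::-1],(600,229))
cv2.imwrite("pics/e.png",np.vstack([a,b]))
rk=lambda w:T([0,0,-p[2]],w-[p[0],p[1],0])
for n in("scene","top"):
    snap(n)
    print(n,[(np.round(v["uv"]).tolist(),round(v["score"],2),rk(onz(n,v["uv"],.02))) for v in nets.search_frame("vial_1",n)])
    for l in("gate_right_end","stop_tab","tray"): print(l,[(np.round(v["uv"],1).tolist(),round(v["score"],2)) for v in nets.place_of(l,n)[:2]])
    print(proj(n,[T(p,(0,-.086,.046)),T(p,(-.084,.018,.123))]))
E
```

```text
14.15 [0.4262 0.0616 0.2348] [ 0.0232  0.6082 -0.2105] j [-0.8069  0.0542  0.5617  2.14   -0.0579  0.9523 -0.117 ]
scene [([375.0, 290.0], 0.61, array([ 0.0164, -0.2459,  0.02  ])), ([352.0, 282.0], 0.61, array([ 0.0113, -0.1705,  0.02  ])), ([357.0, 283.0], 0.6, array([ 0.0201, -0.1833,  0.02  ])), ([370.0, 287.0], 0.58, array([ 0.0196, -0.2286,  0.02  ]))]
gate_right_end [([323.8, 268.0], 0.68), ([360.7, 262.7], 0.21)]
stop_tab [([275.4, 246.1], 0.53), ([464.4, 375.0], 0.34)]
tray [([355.9, 290.6], 0.86), ([363.7, 263.2], 0.3)]
[[325.354  267.6268]
 [277.6471 244.3394]]
top [([363.0, 248.0], 0.72, array([-0.0136, -0.1716,  0.02  ])), ([377.0, 240.0], 0.63, array([ 0.0089, -0.2189,  0.02  ])), ([291.0, 246.0], 0.48, array([0.0059, 0.0617, 0.02  ])), ([390.0, 244.0], 0.43, array([-0.0055, -0.2598,  0.02  ]))]
gate_right_end [([334.7, 242.2], 0.82)]
stop_tab []
tray [([371.3, 241.1], 0.72)]
[[336.6054 244.4015]
 [304.601  271.8404]]
```

View pics/e.png

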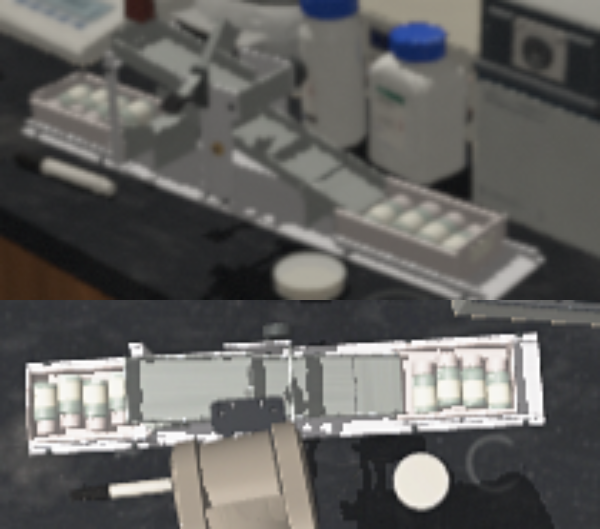

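{"op": "servo_tool", "data": {"dp": [[0,0,0],[0,0,0],[0,0,0],[0,0,0],[0,0,0],[0,0,0],[0,0,0],[0,0,0],[0,0,0],[0,0,0]], "turn": [[0,0,0],[0,0,0],[0,0,0],[0,0,0],[0,0,0],[0,0,0],[0,0,0],[0,0,0],[0,0,0],[0,0,0]], "fingers": [0,0,0,0,0,0,0,0,0,0]}}

```text
time_s: 15.75
tool_pos: [0.4261, 0.0613, 0.2348]
ee_rot: [-2.105, -2.315, -0.02]
contact_force: [0.0, 0.4, 0.3]
grip_width: 0.0005
finger_force: 0.0
```

Run:
```python
from h import *
snap("top")
m=nets.masks_of("tray","top")[0]["pixels"].astype(np.uint8);print(cv2.minAreaRect(cv2.findNonZero(m)))
a=snap("top").astype(int);b=snap("top").astype(int);print(np.abs(a-b)[225:260,345:405].mean())
print(order.hand_in())
```

```text
((374.0, 242.0), (26.583580017089844, 39.093502044677734), 87.51044464111328)
0.3511111111111111
the job is handed in; nothing more can be done
None
```

The job is handed in: the cameras show all four vials at rest in the right tray, the tray home against the chute and the gate still over to the right, after about 16 s of robot time; the stop tab took a 60 N fingertip press at its end stop, within the 120 N wrist limit.

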